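# Build the pigment sieve stack

### The job

Get the sieves ready for grading dry pigment: on the receiving pan, where it stands, stack the fine sieve first, then the medium one, then the coarse one, and close the top with the lid. Each piece must plug fully home and level in the one beneath it; leave the bowl and the two jars beside the work alone.

Things in the scene. Friction and masses are not known exactly. Their poses are not given: they have to be found in the camera images.
- receiving_pan (a point): Receiving pan that the stack is built on: low steel cup with closed floor and broad foot 84 mm in diameter; 30 mm high, 0.4 kg, loose. Body 64 mm diameter; rim (top 9 mm) 58 mm outside, 53 mm inside. Origin: on the axis, level with the top of the rim, 30 mm above the table; z up
- fine_sieve (a point): Fine sieve, the lowest: mesh so close (2 mm) it is almost a grey sheet; steel, 30 mm high. From its foot: skirt 49 mm diameter, 0-8 mm, with tapered foot; mesh at its top; body 64 mm diameter (grip here), 8-21 mm; rim 58 mm outside, 53 inside, 21-30 mm. The skirt drops into the rim below (2 mm play all round) till the body rests on that rim. Origin: on the axis, half-way up, 15 mm above its foot; z up
- medium_sieve (a point): Medium sieve: visibly open mesh (5 mm); steel, 40 mm high. From its foot: skirt 49 mm diameter, 0-8 mm, with tapered foot; mesh at its top; body 64 mm diameter (grip here), 8-31 mm; rim 58 mm outside, 53 inside, 31-40 mm. The skirt drops into the rim below (2 mm play all round) till the body rests on that rim. Origin: on the axis, half-way up, 20 mm above its foot; z up
- coarse_sieve (a point): Coarse sieve, the tallest: a few thick wires (11 mm apart); steel, 50 mm high. From its foot: skirt 49 mm diameter, 0-8 mm, with tapered foot; mesh at its top; body 64 mm diameter (grip here), 8-41 mm; rim 58 mm outside, 53 inside, 41-50 mm. The skirt drops into the rim below (2 mm play all round) till the body rests on that rim. Origin: on the axis, half-way up, 25 mm above its foot; z up
- lid (a point): Lid: flat steel cap with an upright black knob, 21 mm in diameter, to grip. From its foot: skirt 49 mm diameter, 0-8 mm, with tapered foot; cap 64 mm diameter, 8-14 mm; knob 14-38 mm. Its skirt drops into a sieve's rim till the cap rests on it. Origin: on the axis, half-way up the knob, 26 mm above its foot; z up
- bowl (a point): Bystander, to be left alone: shallow chipped mixing bowl, 153 mm wide, 39 mm high. Origin: its centre, 19 mm above the table
- wide_jar (a point): Bystander, to be left alone: wide screw-lid glass jar with a reddish lid, 60 mm in diameter, 77 mm high. Origin: its centre, 38 mm above the table
- tall_jar (a point): Bystander, to be left alone: taller, slimmer glass jar with a dark lid, 52 mm in diameter, 84 mm high. Origin: its centre, 42 mm above the table
Not all that is in view belongs to the job. Leave any green look-alike of the part that bears lid alone.

How it is judged:
On the way, in this order (a step that is already met when the one before it is completed fails the run):
1. the fine sieve is seated in the pan (horizontal distance between fine_sieve and receiving_pan below 0.004 m and z of fine_sieve in the frame of receiving_pan between 0.004 and 0.01 m and angle between fine_sieve's own z axis and vertical below 0.06 rad), for 0.2 s.
2. the medium sieve is seated in the fine sieve (horizontal distance between medium_sieve and fine_sieve below 0.004 m and z of medium_sieve in the frame of fine_sieve between 0.024 and 0.03 m and angle between medium_sieve's own z axis and vertical below 0.06 rad), for 0.2 s.
3. the coarse sieve is seated in the medium sieve (horizontal distance between coarse_sieve and medium_sieve below 0.004 m and z of coarse_sieve in the frame of medium_sieve between 0.034 and 0.04 m and angle between coarse_sieve's own z axis and vertical below 0.06 rad), for 0.2 s.
4. the lid is seated in the coarse sieve (horizontal distance between lid and coarse_sieve below 0.004 m and z of lid in the frame of coarse_sieve between 0.04 and 0.046 m and angle between lid's own z axis and vertical below 0.06 rad), for 0.2 s.
At the end, for the whole second after the job is handed in: The pan stands upright on the table within 30 mm of where it stood; on it, from the bottom, the fine, medium and coarse sieves and the lid, each within 4 mm sideways of the piece below, within 3 mm of its fully seated height and within 0.06 rad of upright, released and at rest (all of step 1 and all of step 2 and all of step 3 and all of step 4 and height (world z) of receiving_pan below 0.034 m and angle between receiving_pan's own z axis and vertical below 0.06 rad and distance of receiving_pan from where it was at the start of the episode below 0.03 m); the robot touches nothing.
It fails at once if the bowl is pushed more than 20 mm or tipped (distance of bowl from where it was at the start of the episode above 0.02 m or angle between bowl's own z axis and vertical above 0.3 rad).
It fails at once if the wide jar is pushed more than 20 mm or tipped (distance of wide_jar from where it was at the start of the episode above 0.02 m or angle between wide_jar's own z axis and vertical above 0.3 rad).
It fails at once if the tall jar is pushed more than 20 mm or tipped (distance of tall_jar from where it was at the start of the episode above 0.02 m or angle between tall_jar's own z axis and vertical above 0.3 rad).
It also fails if it takes over 96 s, if anything falls off the work surface, if the arm or the gripper's body presses on something with over 40 N, if the wrist force passes 120 N, or if a joint passes its speed limit or range.

### The arm

A 6-joint arm with a two-finger parallel gripper is mounted at the origin on a cart in front of the work surface, level with it; the furniture and walls round the work are solid. World frame = base frame: x ahead of the robot, y to its left, z up, the work surface at z = 0. Lengths are in m, angles in rad, forces in N, time in s.
With the tool pointing down it reaches from about 0.3 to 0.775 m from the base axis. Payload 14.6 kg.
Tool frame: the origin (TCP) lies on the mounting face of the last link; the fingertips stand env.tips_ahead ahead of it and the grasp point (between the pads) lies 180 mm ahead of it (env.tips_ahead is the distance from the TCP to the fingertips, in m); z points along the fingers, y is the line along which they close (so a half turn about z gives the same grasp; the last joint's range is limited). The gripper opens to 94 mm and grips with 3 to 60 N. Pads are 16 mm wide; open, the fingers measure 119 mm over their backs; the gripper's body (75 mm by 177 mm) begins 78 mm behind the grasp point.
Start: joints at [-1.384, 0.3, 1.521, -0, 1.321, -0.067], TCP at [0.138, -0.532, 0.405] pointing down, gripper open.
Joint ranges: [-3.03, 3.03], [-0.79, 2.21], [0.23, 2.52], [-1.04, 4.18], [0, 3.07], [-2.55, 2.55]. Speed limits (rad/s): [2.22, 2.22, 2.57, 3.14, 3.14, 3.14].

### API

Orientations are given as a unit quaternion [w, x, y, z].
In Python, from bench import env gives the robot as it stands.
- The arm moves only by the shell command python3 -m inch 'ROWS' [FORCE]. ROWS is JSON, a list of rows, each a list of 3 entries, a list of its own where there are three numbers: the shift along the world's x, y, z in mm, then the turn about the world's z in rad, then the finger opening in mm, from 0 to 94. In form: [[[dx, dy, dz], turn, fingers], ...]. A call has 1 to 20 rows; each row is the pose to reach, as a shift and turn from the pose commanded when the call began; what a row does not reach only later rows make up. A row lasts 1/12 s, in which the tool goes at most 41.7 mm and 7.16 degrees, less where a joint would pass 70% of its speed; a pose out of reach is approached as far as the arm can. A call with a gripper value outside its range is refused whole. The fingers move at their own pace and stop on an object; FORCE is the grip in N (left out, the last holds). Time passes only in rows, so rows that repeat a pose let the fingers close. It gives the time, the measured TCP pose, the force, the opening and the grip force at its end, in the units of the state.
- env.observe(): the state, without advancing time (a new reading comes with each control period).
- env.snapshot(name): name is "scene" or "top" or "wrist"; returns a dict with "img" (400x640x3 uint8, red, green, blue), "mtx" (3x3 intrinsics, pixels), "dist" ([k1, k2, p1, p2, k3] as OpenCV has them; the pictures are not rectified), "T" (4x4, takes a point from camera to world coordinates); the wrist camera has in their place "hand_eye" (4x4, takes a point from camera to tool coordinates, whose origin is the TCP and whose axes are the flange's). Camera axes: x right, y up, looking along -z (the intrinsics and any distortion apply to the point x, -y, -z); pixel columns grow to the right and rows downward; lengths in m; the calibration is good to about 2 mm. A picture is of the moment at which its call begins: read the wrist's pose just before it. There is no depth.
- env.job_done(): hands the job in; it is judged then, once.
The state is a dict: "time_s": time; "q": joint angles; "joint_vel": joint speeds; "effort": joint torques, N m; "eef_pos": TCP position; "tool_rot": TCP orientation; "wrist_force": force on the tool from outside, world axes, zero at the start; "ft_torque": the same for the moment, N m; "opening": finger opening in m; "grip_force": force on a finger pad.
Only numpy, scipy, OpenCV 4.12 (cv2) and the standard library are available. Lean on these libraries where they do the work, as an engineer would, in place of code of your own. Each camera call takes 0.05 s, during which the arm holds its last target. There are 200 camera calls.

## Working session

There is one attempt and no reset: what is moved stays moved. The work goes in short steps, Python scripts to look and compute and a shell command to move; the robot and the scene stay as the last step left them, time stands still between calls to the robot, and variables do not carry over. Pictures are saved under pics/ and viewed, at most 14 in all, crops included, and the job is handed in when it is done.

```bash
mkdir -p pics; ls
python3 - <<'E'
from bench import env
import cv2,numpy as np
s=env.observe();print(s,env.tips_ahead)
for n in("scene","top"):
    d=env.snapshot(n);cv2.imwrite(f"pics/{n}0.png",d["img"][:,:,::-1]);print(n,d["mtx"],d["dist"],d["T"])
E
```

```text
pics
{'time_s': 0.0, 'q': array([-1.38354676e+00,  3.00500900e-01,  1.52163169e+00, -2.30359623e-05,
        1.32070810e+00, -6.65884418e-02]), 'joint_vel': array([ 0.0001168 ,  0.00018286, -0.00109605,  0.00080085,  0.00057032,
       -0.00145541]), 'effort': array([-3.38889868e-04, -5.31804729e+01, -3.52741456e+01,  7.06728618e-02,
        2.43513932e-02, -9.86362625e-05]), 'eef_pos': array([ 0.13811091, -0.53233662,  0.40404843]), 'tool_rot': array([-6.22210229e-04,  9.91956034e-01,  1.26581346e-01, -4.87621241e-05]), 'wrist_force': array([-0.07710759,  0.12017283,  0.56598339]), 'ft_torque': array([0.07389288, 0.03804308, 0.05116401]), 'grip_force': 0.0, 'opening': 0.09380212816497518} 0.1992
scene [[501.30767342   0.         323.29486557]
 [  0.         501.30767342 206.45422669]
 [  0.           0.           1.        ]] [-0.13053029  0.          0.          0.          0.        ] [[-0.56691565  0.57675597 -0.58818296 -0.27914464]
 [-0.82368994 -0.40718838  0.39462957  0.52982295]
 [-0.0118963   0.70820207  0.70590956  1.03610897]
 [ 0.          0.          0.          1.        ]]
top [[418.11317014   0.         322.30360766]
 [  0.         418.11317014 200.50715615]
 [  0.           0.           1.        ]] [-0.01604868  0.          0.          0.          0.        ] [[ 0.01718994  0.99357962 -0.1118215   0.36553924]
 [-0.99977806  0.0157185  -0.01402728 -0.03409735]
 [-0.01217955  0.11203781  0.9936293   1.24413892]
 [ 0.          0.          0.          1.        ]]
```

View pics/scene0.png

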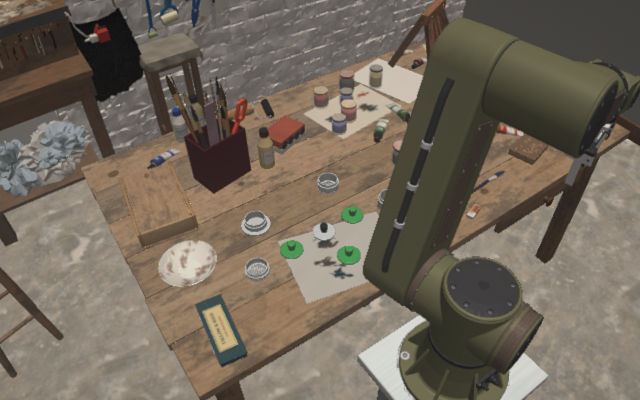

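View pics/top0.png

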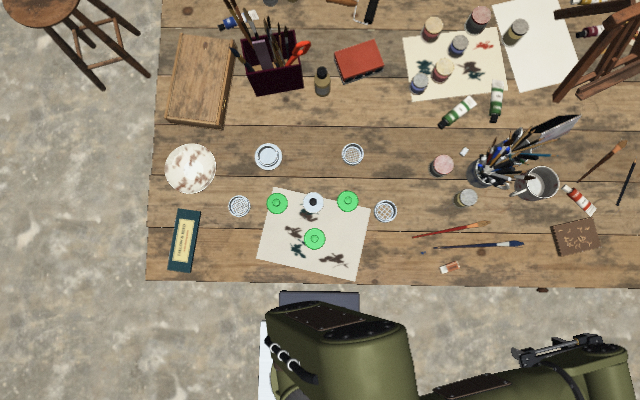

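The top view shows the pan at about (268,157) with its broad foot. Three sieves stand at (352,154), (239,206) and (386,211). The steel lid with the black knob is at (313,202), and green look-alikes are at (277,203), (347,201) and (314,238). The bowl is at (190,168), and the jars are at (443,165) and (467,198). Next comes a close crop and a measurement.

```bash
cat > h.py <<'E'
import cv2,numpy as np
from scipy.spatial.transform import Rotation as R
def ray(d,uv,T):
    p=cv2.undistortPoints(np.array([[uv]],float),d["mtx"],np.array(d["dist"]))[0,0]
    v=T[:3,:3]@np.array([p[0],-p[1],-1]);return T[:3,3],v
def onz(d,uv,z,T=None):
    o,v=ray(d,uv,d["T"] if T is None else T);return o+v*(z-o[2])/v[2]
def toolT(s):
    q=s["tool_rot"];T=np.eye(4);T[:3,:3]=R.from_quat([q[1],q[2],q[3],q[0]]).as_matrix();T[:3,3]=s["eef_pos"];return T
E
python3 - <<'E'
from bench import env
from h import *
d=env.snapshot("top");im=d["img"][:,:,::-1].copy()
c=cv2.resize(im[130:255,210:420],None,fx=3.8,fy=3.8,interpolation=cv2.INTER_CUBIC);cv2.imwrite("pics/crop1.png",c)
for n,uv,z in [("pan",(268,157),.03),("sA",(352,154),.04),("sB",(239,206),.04),("sC",(386,211),.04),("lid",(313,202),.02),("g1",(277,203),.02),("g2",(347,201),.02),("g3",(314,238),.02),("bowl",(190,168),.02),("wj",(443,165),.077),("tj",(467,198),.084)]:
    print(n,onz(d,uv,z).round(3))
E
```

```text
pan [0.629 0.146 0.03 ]
sA [ 0.64  -0.102  0.04 ]
sB [0.481 0.224 0.04 ]
sC [ 0.473 -0.201  0.04 ]
lid [0.498 0.011 0.02 ]
g1 [0.494 0.117 0.02 ]
g2 [ 0.503 -0.09   0.02 ]
g3 [0.393 0.006 0.02 ]
bowl [0.595 0.38  0.02 ]
wj [ 0.603 -0.358  0.077]
tj [ 0.51  -0.421  0.084]
```

View pics/crop1.png

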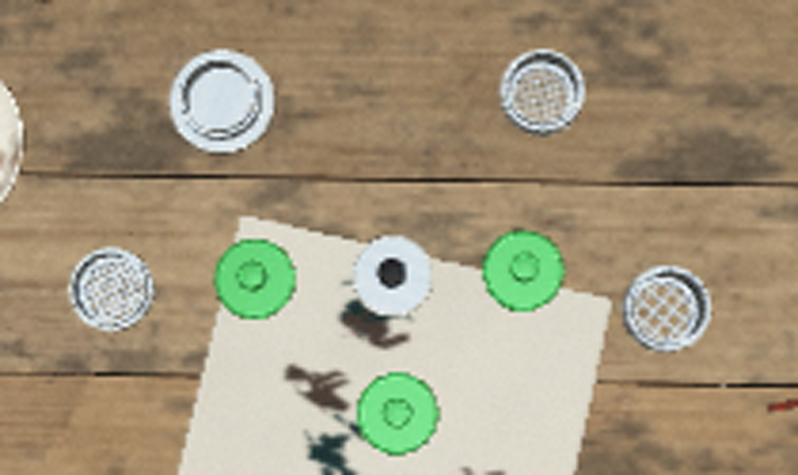

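The coarse sieve is C, at top-view pixel (386,211), with few thick wires. The steel lid with the black knob is at (313,202); the three green ones stay. A and B remain to be told apart, which I'll do with the wrist camera from close by.

```bash
python3 -m inch '[[[40,40,40],0,94],[[80,80,50],-0.1,94],[[120,120,50],-0.2,94],[[140,160,50],-0.254,94],[[170,200,50],-0.254,94],[[200,240,50],-0.254,94],[[230,280,50],-0.254,94],[[260,320,50],-0.254,94],[[280,360,50],-0.254,94],[[300,400,50],-0.254,94],[[320,440,50],-0.254,94],[[340,480,50],-0.254,94],[[350,520,50],-0.254,94],[[355,560,50],-0.254,94],[[360,590,50],-0.254,94],[[360,590,50],-0.254,94],[[360,590,50],-0.254,94],[[360,590,50],-0.254,94]]' 30
python3 - <<'E'
from bench import env
from h import *
s=env.observe();d=env.snapshot("wrist");cv2.imwrite("pics/w1.png",d["img"][:,:,::-1]);print(d["mtx"],d["dist"],d["hand_eye"],s["eef_pos"],s["tool_rot"])
E
```

```text
time_s: 1.65
eef_pos: [0.4989, 0.0627, 0.4542]
tool_rot: [-0.0, 1.0, 0.002, -0.0]
wrist_force: [-1.3, 0.7, -0.3]
opening: 0.094
grip_force: 0.0
[[282.71667308   0.         323.39647535]
 [  0.         282.71667308 200.51330039]
 [  0.           0.           1.        ]] [-0.01791178  0.          0.          0.          0.        ] [[-6.31466861e-04  9.58738618e-01  2.84288346e-01  8.28426655e-02]
 [ 9.99998675e-01  1.03190937e-03 -1.25881113e-03  1.23778689e-04]
 [-1.50023065e-03  2.84287175e-01 -9.58738000e-01  2.03452501e-02]
 [ 0.00000000e+00  0.00000000e+00  0.00000000e+00  1.00000000e+00]] [0.49885831 0.06269597 0.45417686] [-4.81427153e-04  9.99997399e-01  2.21355120e-03 -2.66218171e-04]
```

View pics/w1.png

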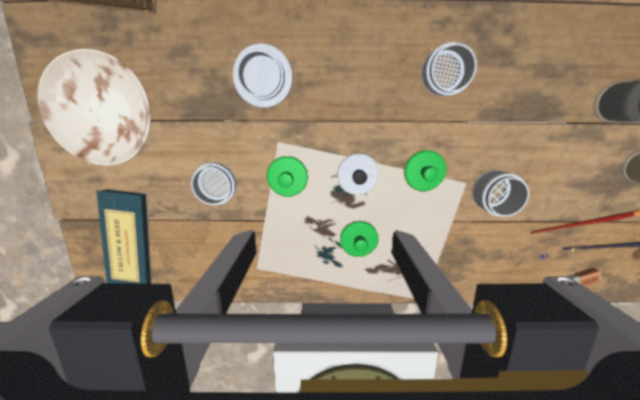

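B, at wrist pixel (213,184), has an almost sheet-like mesh and is the lowest, so it is the fine sieve. A at (451,68) has an open mesh and is medium. C at (500,194) is coarse. The lid is at (358,175) and the pan at (262,75). Now I'll put the camera vertically above the fine sieve to measure it.

```bash
python3 -m inch '[[[-40,40,-30],0,94],[[-70,80,-60],0,94],[[-90,120,-90],0,94],[[-100,160,-120],0,94],[[-100,160,-155],0,94],[[-100,160,-155],0,94],[[-100,160,-155],0,94],[[-100,160,-155],0,94]]'
cat >> h.py <<'E'
def look(env,uv,z,name,dark=False):
    """outline of the grey (or dark) thing nearest uv -> pixel ellipse, world point at height z"""
    s=env.observe();d=env.snapshot("wrist");im=d["img"];hsv=cv2.cvtColor(im,cv2.COLOR_RGB2HSV)
    m=((hsv[...,2]<60) if dark else (hsv[...,1]<50)&(hsv[...,2]>70)).astype(np.uint8)*255
    m=cv2.morphologyEx(m,cv2.MORPH_CLOSE,np.ones((5,5)))
    cs=[c for c in cv2.findContours(m,cv2.RETR_EXTERNAL,cv2.CHAIN_APPROX_NONE)[0] if cv2.contourArea(c)>150]
    c=min(cs,key=lambda c:np.hypot(*(np.array(cv2.minEnclosingCircle(c)[0])-uv)))
    e=cv2.fitEllipse(cv2.convexHull(c));T=toolT(s)@d["hand_eye"];p=onz(d,e[0],z,T)
    q=onz(d,(e[0][0]+e[1][0]/2,e[0][1]),z,T);r=onz(d,(e[0][0]+e[1][1]/2,e[0][1]),z,T)
    o=im[:,:,::-1].copy();cv2.ellipse(o,e,(0,0,255),1);cv2.imwrite(f"pics/{name}.png",o)
    print(name,"px",np.round(e[0],1),np.round(e[1],1),"world",p.round(4),"diam mm",(2e3*np.linalg.norm(q-p)).round(1),(2e3*np.linalg.norm(r-p)).round(1),"tcp",s["eef_pos"].round(4));return p
E
python3 -c "
from bench import env
from h import *
look(env,(323,117),.021,'fine1')"
```

```text
time_s: 2.37
eef_pos: [0.3978, 0.2174, 0.2987]
tool_rot: [0.001, 1.0, 0.001, -0.001]
wrist_force: [0.0, 0.2, 0.2]
opening: 0.0941
grip_force: 0.0
fine1 px [308.8 110.9] [74.6 78.2] world [0.4848 0.2293 0.021 ] diam mm 64.8 67.9 tcp [0.3978 0.2174 0.2987]
```

View pics/fine1.png

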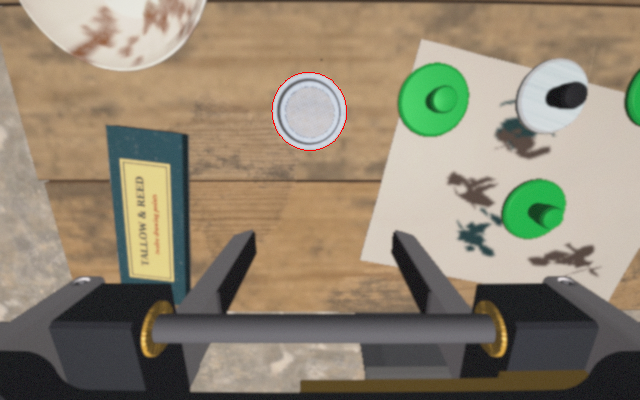

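The outline at (309,111) measures 64.8 mm against the true 64 mm, and the mesh is sheet-like, so this is the fine sieve. Pan next, measured the same way.

```bash
python3 -m inch '[[[40,-20,0],0,94],[[80,-40,0],0,94],[[120,-60,0],0,94],[[147,-75,0],0,94],[[147,-75,0],0,94],[[147,-75,0],0,94],[[147,-75,0],0,94]]'
python3 -c "
from bench import env
from h import *
look(env,(323,117),.004,'pan1')"
```

```text
time_s: 3.0
eef_pos: [0.5451, 0.1416, 0.3007]
tool_rot: [-0.0, 1.0, -0.001, 0.001]
wrist_force: [0.0, 1.1, -0.1]
opening: 0.0941
grip_force: 0.0
pan1 px [313.9 105.6] [91.3 95.5] world [0.6383 0.1497 0.004 ] diam mm 84.9 88.8 tcp [0.5451 0.1416 0.3007]
```

View pics/pan1.png

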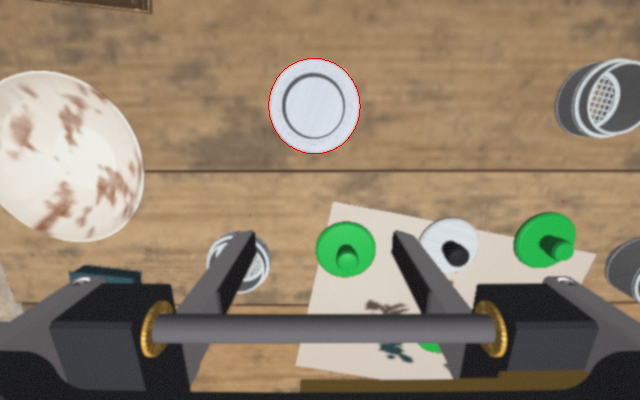

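The pan outline at (314,106) measures 85 mm against 84 mm. I'll refine the fit by fitting the circle in the plane rather than in the image, then return to the fine sieve.

```bash
cat >> h.py <<'E'
from scipy.optimize import least_squares
def circ(env,uv,z,name,dark=False):
    s=env.observe();d=env.snapshot("wrist");im=d["img"];hsv=cv2.cvtColor(im,cv2.COLOR_RGB2HSV)
    m=((hsv[...,2]<60) if dark else (hsv[...,1]<50)&(hsv[...,2]>70)).astype(np.uint8)*255
    m=cv2.morphologyEx(m,cv2.MORPH_CLOSE,np.ones((5,5)))
    cs=[c for c in cv2.findContours(m,cv2.RETR_EXTERNAL,cv2.CHAIN_APPROX_NONE)[0] if cv2.contourArea(c)>150]
    c=min(cs,key=lambda c:np.hypot(*(np.array(cv2.minEnclosingCircle(c)[0])-uv)))
    T=toolT(s)@d["hand_eye"];P=np.array([onz(d,q[0],z,T)[:2] for q in cv2.convexHull(c)])
    f=least_squares(lambda v:np.hypot(*(P-v[:2]).T)-v[2],[*P.mean(0),.03],loss="soft_l1",f_scale=.001)
    o=im[:,:,::-1].copy();cv2.drawContours(o,[c],-1,(0,0,255),1);cv2.imwrite(f"pics/{name}.png",o)
    print(name,"world",f.x[:2].round(4),"diam mm",(2e3*f.x[2]).round(1),"rms mm",(1e3*np.sqrt(np.mean(f.fun**2))).round(2),"cam",T[:3,3].round(4),"tcp",s["eef_pos"].round(4))
E
python3 -c "
from bench import env
from h import *
circ(env,(323,117),.004,'pan2')"
python3 -m inch '[[[-40,20,0],0,94],[[-80,40,0],0,94],[[-120,60,0],0,94],[[-144,84,0],0,94],[[-144,84,0],0,94],[[-144,84,0],0,94],[[-144,84,0],0,94]]'
python3 -c "
from bench import env
from h import *
circ(env,(323,117),.021,'fine2')"
```

```text
pan2 world [0.6365 0.1497] diam mm 84.8 rms mm 0.15 cam [0.6276 0.1419 0.2804] tcp [0.5447 0.1421 0.3007]
time_s: 3.68
eef_pos: [0.401, 0.2268, 0.3003]
tool_rot: [-0.0, 1.0, 0.001, 0.001]
wrist_force: [-0.3, 0.3, 1.2]
opening: 0.0938
grip_force: 0.0
fine2 world [0.4835 0.2294] diam mm 65.0 rms mm 0.08 cam [0.4838 0.2268 0.2801] tcp [0.401  0.2268 0.3003]
```

Both circles fit to about 0.1 mm: pan (0.6365, 0.1497), fine sieve (0.4835, 0.2294). Grasping the fine sieve.

```bash
python3 -m inch '[[[40,2,0],0,94],[[82,2.5,0],0,94],[[82.5,2.5,-10],0,94],[[82.5,2.5,-45],0,94],[[82.5,2.5,-75],0,94],[[82.5,2.5,-90],0,94],[[82.5,2.5,-98],0,94],[[82.5,2.5,-98],0,94],[[82.5,2.5,-98],0,50],[[82.5,2.5,-98],0,50],[[82.5,2.5,-98],0,50],[[82.5,2.5,-98],0,50],[[82.5,2.5,-98],0,50],[[82.5,2.5,-98],0,50]]' 25
```

```text
time_s: 4.9
eef_pos: [0.4837, 0.2291, 0.202]
tool_rot: [-0.0, 1.0, -0.0, 0.0]
wrist_force: [-0.2, -1.4, 1.7]
opening: 0.0637
grip_force: 25.0
```

```bash
python3 -m inch '[[[0,0,20],0,50],[[0,0,50],0,50],[[20,-10,70],0,50],[[55,-30,70],0,50],[[90,-50,70],0,50],[[125,-66,70],0,50],[[148,-78,70],0,50],[[153,-79.5,60],0,50],[[153,-79.5,45],0,50],[[153,-79.5,36],0,50],[[153,-79.5,33],0,50],[[153,-79.5,31],0,50],[[153,-79.5,29],0,50],[[153,-79.5,27],0,50],[[153,-79.5,25],0,50],[[153,-79.5,23.5],0,50],[[153,-79.5,22],0,50],[[153,-79.5,22],0,50]]'
```

```text
time_s: 6.4
eef_pos: [0.6366, 0.1497, 0.224]
tool_rot: [-0.0, 1.0, -0.0, 0.0]
wrist_force: [-1.0, 0.8, 1.9]
opening: 0.0636
grip_force: 25.0
```

It went down to seated height without force. Release, rise, look.

```bash
python3 -m inch '[[[0,0,0],0,70],[[0,0,0],0,94],[[0,0,0],0,94],[[0,0,0],0,94],[[0,0,30],0,94],[[0,0,70],0,94],[[-40,0,96],0,94],[[-83,0,96],0,94],[[-83,0,96],0,94],[[-83,0,96],0,94],[[-83,0,96],0,94]]'
python3 - <<'E'
from bench import env
from h import *
circ(env,(323,117),.004,'panfine')
d=env.snapshot("scene");i=d["img"][140:300,180:420,::-1];w=cv2.imread("pics/panfine.png")[50:170,240:400]
cv2.imwrite("pics/v1.png",np.hstack([cv2.resize(i,(480,320)),cv2.resize(w,(320,320),interpolation=2)[:, :320]]))
E
```

```text
time_s: 7.32
eef_pos: [0.554, 0.1497, 0.3202]
tool_rot: [-0.0, 1.0, -0.0, 0.001]
wrist_force: [-0.0, 0.4, -0.9]
opening: 0.0942
grip_force: 0.0
panfine world [0.6366 0.1496] diam mm 84.9 rms mm 0.18 cam [0.6369 0.1495 0.2999] tcp [0.554  0.1497 0.3202]
```

View pics/v1.png

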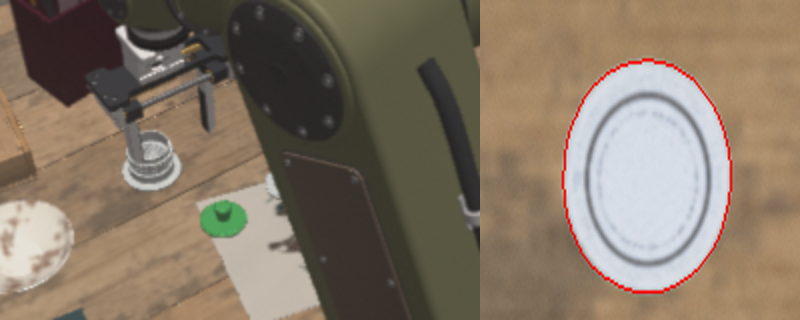

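The view shows the fine sieve seated concentric and level in the pan, and the pan has not moved. Now the medium sieve.

```bash
python3 -m inch '[[[0,-40,0],0,94],[[0,-80,0],0,94],[[0,-120,0],0,94],[[0,-160,0],0,94],[[4,-200,-10],0,94],[[7,-235,-20],0,94],[[7,-250,-20],0,94],[[7,-250,-20],0,94],[[7,-250,-20],0,94],[[7,-250,-20],0,94]]'
python3 -c "
from bench import env
from h import *
circ(env,(323,117),.031,'med1')"
```

```text
time_s: 8.25
eef_pos: [0.5611, -0.0998, 0.2995]
tool_rot: [-0.0, 1.0, 0.0, -0.0]
wrist_force: [-0.2, 0.3, 0.1]
opening: 0.0942
grip_force: 0.0
med1 world [ 0.6437 -0.1041] diam mm 64.9 rms mm 0.08 cam [ 0.6439 -0.0999  0.2791] tcp [ 0.5611 -0.0998  0.2995]
```

View pics/med1.png

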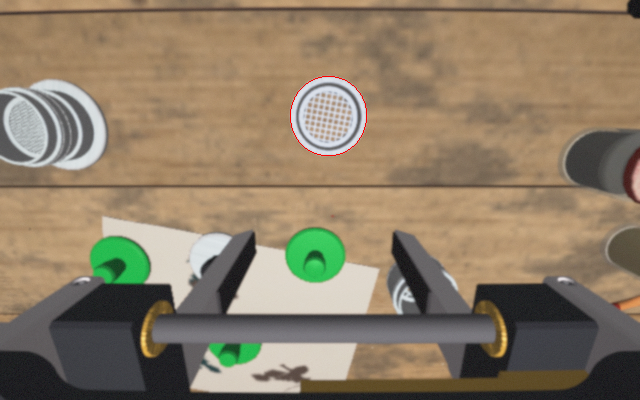

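The sieve at (328,116) has an open 5 mm mesh and a 64.9 mm outline, so it is the medium one. Grasp.

```bash
python3 -m inch '[[[40,-2,0],0,94],[[80,-4,0],0,94],[[83,-4,-10],0,94],[[83,-4,-45],0,94],[[83,-4,-75],0,94],[[83,-4,-90],0,94],[[83,-4,-96],0,94],[[83,-4,-96],0,94],[[83,-4,-96],0,50],[[83,-4,-96],0,50],[[83,-4,-96],0,50],[[83,-4,-96],0,50],[[83,-4,-96],0,50],[[83,-4,-96],0,50]]' 25
```

```text
time_s: 9.47
eef_pos: [0.6437, -0.1044, 0.2045]
tool_rot: [0.0, 1.0, -0.0, 0.001]
wrist_force: [-1.0, 1.0, 5.7]
opening: 0.0644
grip_force: 25.0
```

```bash
python3 -m inch '[[[0,0,20],0,50],[[0,0,55],0,50],[[0,15,90],0,50],[[0,50,95],0,50],[[0,90,95],0,50],[[0,130,95],0,50],[[-3,170,95],0,50],[[-5,205,95],0,50],[[-7,235,95],0,50],[[-7,250,90],0,50],[[-7,254,80],0,50],[[-7,254,68],0,50],[[-7,254,60],0,50],[[-7,254,56],0,50],[[-7,254,53],0,50],[[-7,254,50],0,50],[[-7,254,47],0,50],[[-7,254,45],0,50],[[-7,254,44],0,50],[[-7,254,44],0,50]]'
```

```text
time_s: 11.13
eef_pos: [0.6367, 0.1494, 0.2485]
tool_rot: [0.0, 1.0, -0.0, 0.0]
wrist_force: [-1.7, -2.2, 3.7]
opening: 0.0645
grip_force: 25.0
```

```bash
python3 -m inch '[[[0,0,0],0,70],[[0,0,0],0,94],[[0,0,0],0,94],[[0,0,0],0,94],[[0,0,30],0,94],[[0,0,70],0,94],[[-40,0,96],0,94],[[-83,0,96],0,94],[[-83,0,96],0,94],[[-83,0,96],0,94],[[-83,0,96],0,94]]'
python3 - <<'E'
from bench import env
from h import *
circ(env,(323,117),.004,'panmed')
d=env.snapshot("scene");i=d["img"][160:260,200:350,::-1];w=cv2.imread("pics/panmed.png")[50:170,240:400]
cv2.imwrite("pics/v2.png",np.hstack([cv2.resize(i,(450,300),interpolation=2),cv2.resize(w,(350,300),interpolation=2)]))
E
```

```text
time_s: 12.05
eef_pos: [0.554, 0.1497, 0.3442]
tool_rot: [-0.0, 1.0, 0.0, 0.001]
wrist_force: [-0.8, -0.4, 0.5]
opening: 0.0939
grip_force: 0.0
panmed world [0.6366 0.1495] diam mm 85.2 rms mm 0.25 cam [0.6369 0.1496 0.3239] tcp [0.554  0.1497 0.3442]
```

View pics/v2.png

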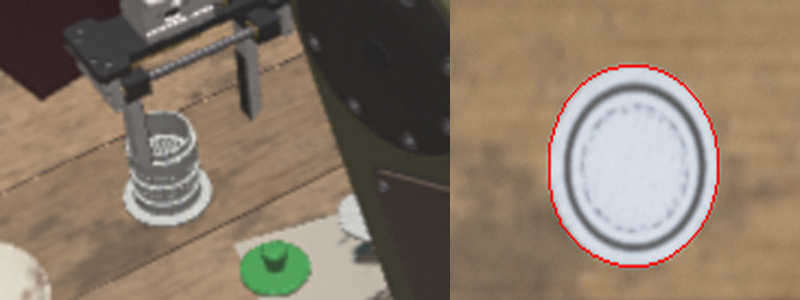

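The view shows the medium sieve seated concentric and upright; the pan has not moved. Now the coarse sieve.

```bash
python3 -m inch '[[[-10,-35,0],0,94],[[-30,-70,0],0,94],[[-50,-105,0],0,94],[[-65,-140,0],0,94],[[-80,-175,0],0,94],[[-95,-210,0],0,94],[[-110,-245,0],0,94],[[-125,-280,0],0,94],[[-140,-315,-10],0,94],[[-155,-345,-20],0,94],[[-160,-353,-34],0,94],[[-160,-353,-34],0,94],[[-160,-353,-34],0,94],[[-160,-353,-34],0,94]]'
python3 -c "
from bench import env
from h import *
circ(env,(323,117),.041,'coarse1')"
```

```text
time_s: 13.32
eef_pos: [0.3945, -0.2031, 0.3101]
tool_rot: [0.0, 1.0, 0.0, 0.0]
wrist_force: [-0.4, -0.3, -0.7]
opening: 0.0939
grip_force: 0.0
coarse1 world [ 0.44   -0.0731] diam mm 320.2 rms mm 16.42 cam [ 0.4773 -0.2032  0.2898] tcp [ 0.3945 -0.2031  0.3101]
```

View pics/coarse1.png

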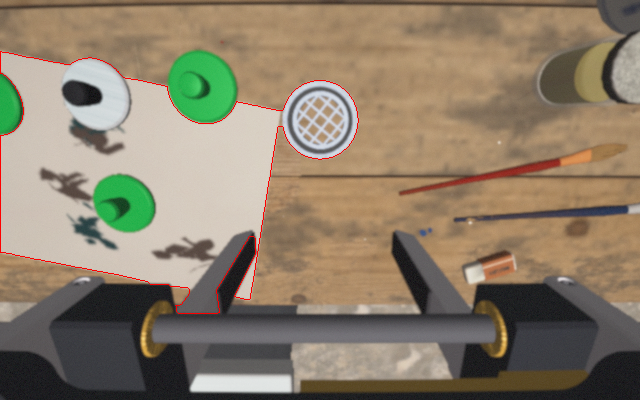

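The coarse sieve is at (320,120), but the mask merged with the paper. The steel is bluish and the paper warm, so I'll add that to the mask.

```bash
sed -i 's/(hsv\[...,1\]<50)&(hsv\[...,2\]>70))/(hsv[...,1]<50)\&(hsv[...,2]>70)\&(im[...,2].astype(int)>=im[...,0]))/' h.py
python3 -c "
from bench import env
from h import *
circ(env,(320,120),.041,'coarse2')"
```

```text
coarse2 world [ 0.4742 -0.2005] diam mm 63.2 rms mm 0.06 cam [ 0.4773 -0.2029  0.2899] tcp [ 0.3945 -0.2029  0.3102]
```

```bash
python3 -m inch '[[[40,2,0],0,84],[[80,2.5,0],0,84],[[80.2,2.5,-10],0,84],[[80.2,2.5,-45],0,84],[[80.2,2.5,-75],0,84],[[80.2,2.5,-95],0,84],[[80.2,2.5,-102],0,84],[[80.2,2.5,-102],0,84],[[80.2,2.5,-102],0,50],[[80.2,2.5,-102],0,50],[[80.2,2.5,-102],0,50],[[80.2,2.5,-102],0,50],[[80.2,2.5,-102],0,50],[[80.2,2.5,-102],0,50]]' 25
```

```text
time_s: 14.58
eef_pos: [0.4741, -0.2009, 0.209]
tool_rot: [0.0, 1.0, -0.0, 0.001]
wrist_force: [-1.3, 1.3, 7.1]
opening: 0.0645
grip_force: 25.0
```

```bash
python3 -m inch '[[[0,0,25],0,50],[[0,0,60],0,50],[[5,15,95],0,50],[[20,45,120],0,50],[[36,80,120],0,50],[[52,115,120],0,50],[[68,150,120],0,50],[[84,185,120],0,50],[[100,220,120],0,50],[[116,255,120],0,50],[[132,290,120],0,50],[[148,320,120],0,50],[[158,342,115],0,50],[[162.5,350.5,110],0,50],[[162.5,350.5,100],0,50],[[162.5,350.5,95],0,50],[[162.5,350.5,90],0,50],[[162.5,350.5,90],0,50]]'
python3 -m inch '[[[0,0,-2],0,50],[[0,0,-4],0,50],[[0,0,-6],0,50],[[0,0,-8],0,50],[[0,0,-10],0,50],[[0,0,-12],0,50],[[0,0,-13],0,50],[[0,0,-14],0,50],[[0,0,-14],0,50]]'
```

```text
time_s: 16.08
eef_pos: [0.6359, 0.1482, 0.2965]
tool_rot: [0.0, 1.0, -0.001, -0.001]
wrist_force: [-0.6, 0.3, -1.8]
opening: 0.0641
grip_force: 25.0
time_s: 16.83
eef_pos: [0.6363, 0.1496, 0.285]
tool_rot: [-0.0, 1.0, -0.0, 0.001]
wrist_force: [-5.3, -1.4, 9.0]
opening: 0.0642
grip_force: 25.0
```

```bash
python3 -m inch '[[[0,0,0],0,70],[[0,0,0],0,94],[[0,0,0],0,94],[[0,0,0],0,94],[[0,0,30],0,94],[[0,0,70],0,94],[[-40,0,96],0,94],[[-83,0,96],0,94],[[-83,0,96],0,94],[[-83,0,96],0,94],[[-83,0,96],0,94]]'
python3 - <<'E'
from bench import env
from h import *
circ(env,(323,117),.004,'pancoarse')
d=env.snapshot("scene");i=d["img"][140:240,200:350,::-1];w=cv2.imread("pics/pancoarse.png")[50:170,240:400]
cv2.imwrite("pics/v3.png",np.hstack([cv2.resize(i,(450,300),interpolation=2),cv2.resize(w,(350,300),interpolation=2)]))
E
```

```text
time_s: 17.75
eef_pos: [0.5536, 0.1497, 0.3801]
tool_rot: [-0.0, 1.0, -0.0, 0.001]
wrist_force: [1.7, -0.6, -0.3]
opening: 0.0938
grip_force: 0.0
pancoarse world [0.6355 0.1489] diam mm 92.8 rms mm 0.13 cam [0.6365 0.1496 0.3598] tcp [0.5536 0.1497 0.3801]
```

View pics/v3.png

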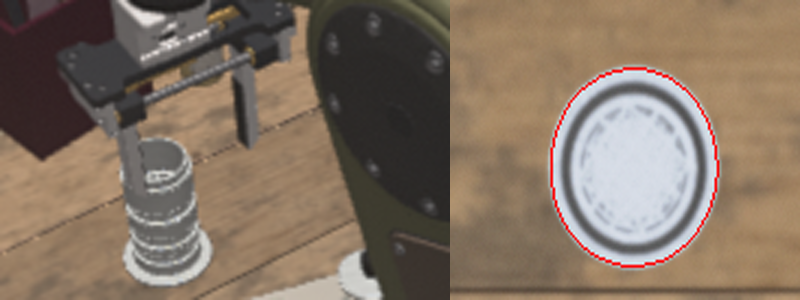

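The view shows the three sieves stacked concentric and level. Now the steel lid with the black knob.

```bash
python3 -m inch '[[[-30,-30,0],0,94],[[-60,-60,-10],0,94],[[-85,-88,-30],0,94],[[-110,-115,-55],0,94],[[-135,-139,-80],0,94],[[-135,-139,-80],0,94],[[-135,-139,-80],0,94],[[-135,-139,-80],0,94],[[-135,-139,-80],0,94]]'
python3 -c "
from bench import env
from h import *
circ(env,(323,117),.014,'lid1')
circ(env,(323,117),.038,'lidknob',dark=True)"
```

```text
time_s: 18.6
eef_pos: [0.4197, 0.011, 0.3005]
tool_rot: [0.0, 1.0, 0.0, 0.001]
wrist_force: [-0.3, -0.1, 1.1]
opening: 0.0943
grip_force: 0.0
lid1 world [0.4969 0.0117] diam mm 62.3 rms mm 4.63 cam [0.5025 0.0109 0.2802] tcp [0.4197 0.011  0.3005]
lidknob world [-0.0386  0.0112] diam mm 885.3 rms mm 8.68 cam [0.5024 0.011  0.2802] tcp [0.4195 0.0111 0.3004]
```

View pics/lid1.png

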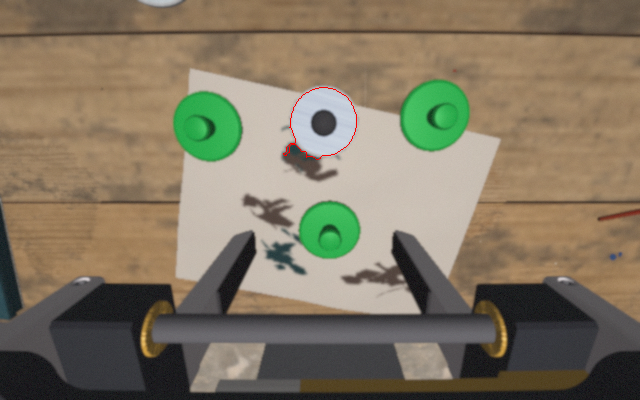

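The lid is at (323,122), with the knob at (323,123). A paint stain touches the contour at (292,150), so I'll raise the brightness limit.

```bash
sed 's/\[...,2\]>70/[...,2]>150/;s/hsv\[...,2\]<60/hsv[...,2]<90/;s/area/area/' h.py > h2.py; sed -i 's/if cv2.contourArea(c)>150/if 150<cv2.contourArea(c)<6000/' h2.py
python3 -c "
from bench import env
from h2 import *
circ(env,(323,122),.014,'lid2')
circ(env,(323,123),.038,'lidknob2',dark=True)"
```

```text
lid2 world [0.4979 0.0107] diam mm 60.7 rms mm 0.3 cam [0.5021 0.0111 0.28  ] tcp [0.4193 0.0112 0.3002]
lidknob2 world [0.4982 0.0106] diam mm 19.5 rms mm 0.07 cam [0.5019 0.0111 0.2799] tcp [0.4191 0.0111 0.3001]
```

Cap and knob agree on (0.498, 0.0107). Gripping the knob.

```bash
python3 -m inch '[[[40,0,0],0,60],[[79,0,0],0,60],[[79.5,0,-10],0,60],[[79.5,0,-40],0,60],[[79.5,0,-65],0,60],[[79.5,0,-78],0,60],[[79.5,0,-83],0,60],[[79.5,0,-83],0,60],[[79.5,0,-83],0,10],[[79.5,0,-83],0,10],[[79.5,0,-83],0,10],[[79.5,0,-83],0,10],[[79.5,0,-83],0,10],[[79.5,0,-83],0,10],[[79.5,0,-83],0,10]]' 25
```

```text
time_s: 20.05
eef_pos: [0.4978, 0.0106, 0.2169]
tool_rot: [0.0, 1.0, -0.0, 0.0]
wrist_force: [-0.0, 0.4, 2.6]
opening: 0.0201
grip_force: 25.0
```

```bash
python3 -m inch '[[[0,0,25],0,10],[[0,0,65],0,10],[[0,0,105],0,10],[[10,10,140],0,10],[[30,30,155],0,10],[[55,55,155],0,10],[[80,80,155],0,10],[[105,105,155],0,10],[[125,125,150],0,10],[[138,138.5,145],0,10],[[138,138.5,138],0,10],[[138,138.5,132],0,10],[[138,138.5,132],0,10],[[138,138.5,132],0,10]]'
python3 -m inch '[[[0,0,-2],0,10],[[0,0,-4],0,10],[[0,0,-6],0,10],[[0,0,-8],0,10],[[0,0,-10],0,10],[[0,0,-12],0,10],[[0,0,-13],0,10],[[0,0,-14],0,10],[[0,0,-14],0,10]]'
```

```text
time_s: 21.22
eef_pos: [0.6354, 0.1484, 0.3485]
tool_rot: [0.0, 1.0, -0.0, -0.0]
wrist_force: [0.3, 0.5, -1.4]
opening: 0.0205
grip_force: 25.0
time_s: 21.97
eef_pos: [0.6358, 0.1491, 0.3349]
tool_rot: [-0.0, 1.0, -0.0, 0.0]
wrist_force: [0.3, 0.2, 1.1]
opening: 0.0206
grip_force: 25.0
```

Full depth reached (0.335). Release, rise, back off and inspect.

```bash
python3 -m inch '[[[0,0,0],0,40],[[0,0,0],0,60],[[0,0,0],0,60],[[0,0,0],0,60],[[0,0,30],0,60],[[0,0,70],0,60],[[-40,0,90],0,60],[[-83,0,90],0,60],[[-83,0,90],0,60],[[-83,0,90],0,60],[[-83,0,90],0,60]]'
python3 - <<'E'
from bench import env
from h2 import *
circ(env,(323,117),.132,'lidend');circ(env,(323,117),.156,'knobend',dark=True)
d=env.snapshot("scene");i=d["img"][130:250,180:350,::-1];w=cv2.imread("pics/lidend.png")[30:190,220:420]
cv2.imwrite("pics/v4.png",np.hstack([cv2.resize(i,(425,300),interpolation=2),cv2.resize(w,(375,300),interpolation=2)]))
E
```

```text
time_s: 22.88
eef_pos: [0.5531, 0.1492, 0.4252]
tool_rot: [-0.0, 1.0, -0.0, 0.001]
wrist_force: [0.2, -0.6, 0.1]
opening: 0.0599
grip_force: 0.0
lidend world [0.6362 0.1486] diam mm 60.2 rms mm 0.14 cam [0.636 0.149 0.405] tcp [0.5531 0.1492 0.4252]
knobend world [0.6362 0.1487] diam mm 19.1 rms mm 0.11 cam [0.6365 0.149  0.4045] tcp [0.5536 0.1491 0.4248]
```

View pics/v4.png

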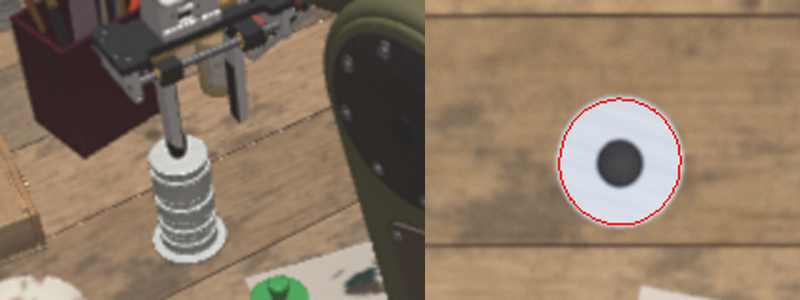

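The view shows the stack upright and closed. The cap and knob centres agree at (0.636, 0.149), so the lid is level, and the gripper is clear.

```bash
python3 -c "
from bench import env
print(env.job_done())"
```

```text
the job is handed in; nothing more can be done
None
```

I handed the job in at about 23 s, and no verdict came back: the fine, medium and coarse sieves and the steel lid are stacked on the pan, the last pictures show them centred and level, and the bowl, jars and green look-alikes were left alone.

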